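# Tip a bearing housing onto its back and check its bore with a step plug gauge

## Robot

A 6-joint arm with a two-finger parallel gripper is mounted at the origin on the work surface. World frame = base frame: x ahead of the robot, y to its left, z up, the work surface at z = 0. Lengths are in mm, angles in degrees, forces in N, time in s.
With the tool pointing down it reaches from about 325 to 925 mm from the base axis. Payload 3.1 kg.
Tool frame: the origin (TCP) lies at the very end of the fingers, on their centre line; the grasp point (between the pads) lies grasp_offset behind it (grasp_offset is the distance from the TCP to the grasp point, in mm); z points along the fingers, x is the direction in which the jaws open and shut, and the axes are right-handed (so a half turn about z gives the same grasp; the last joint's range is limited). The gripper opens to 85 mm and grips with 20 to 120 N. Pads are 22 mm wide; open, the fingers measure 114 mm over their backs; the gripper's body (76 mm by 85 mm) begins 54 mm behind the grasp point. The pads swing forward as they close: fully open they stand 13 mm farther back than shut.
Start: joints at [59.175, 12.427, 92.441, -0, 75.132, -6.429], TCP at [258.14, 569.213, 231.3] pointing down, gripper open.
Joint ranges: [-157.48, 157.48], [-44.54, 120.13], [17.64, 146.25], [-64.5, 244.5], [7.68, 150.69], [-147.95, 147.95]. Speed limits (degrees/s): [159.86, 159.86, 180, 180, 180, 180].

## Interface

Orientations are given as [roll, pitch, yaw] about the fixed x, y, z axes, in that order (R = Rz(yaw) Ry(pitch) Rx(roll)).
In Python, from station import * gives the robot as it stands. Calls block until the motion is done:
- goto(position, orientation): joint-space move of the TCP to a pose.
- move_l(position, attitude=None, speed=150): straight line of the TCP; attitude=None keeps the orientation; speed is the mean speed in mm/s.
- move_j(angles): joint-space move.
- grip(opening, squeeze=None): finger opening in mm; squeeze is the grip in N (None keeps the last); returns when the fingers have stopped.
- wait(seconds).
- solve_ik(position, orientation): joint angles nearest the present ones, or None.
- get_obs(): the state.
- get_image(name): name is "side" or "top" or "wrist"; returns the picture (384x512x3 uint8, red, green, blue); there is no depth.
- get_calibration(name): a dict with "fx", "fy", "cx", "cy" (pixels), "R" (3x3) and "t" (3): a world point X has camera coordinates R X + t; the wrist camera has in their place "mount" (4x4, takes a point from camera to tool coordinates, whose origin is the TCP and whose axes are the tool frame's). Camera axes: x right, y down, z forward; pixel columns grow to the right and rows downward; lengths in mm; the calibration is good to about 2 mm. A picture is of the moment at which its call begins: read the wrist's pose just before it. get_calibration takes no time and is no camera call.
A pose or a line that the arm cannot do raises Unreachable and nothing moves.
- sign_off(): hands the job in, once; it reports no verdict.
Trained networks look in the newest picture that a camera, given by its name, has taken for a name from the list of things; names that differ only in an ending like _2 or _b are one class to them, and where a whole thing is asked for, a point or a joint stands for the part that bears it (a point fixed in the world has none). Each returns a list of dicts, best first, with "score" (0 to 1); they miss things now and then, are a little off and sometimes report something else, mostly with a low value. They report only what shows in the picture. A call takes as long as a camera call. They do not tell look-alikes from the thing itself.
- spot_in(name, camera): "extent" ([centre column, centre row, width, height] in pixels, round what is visible of it).
- regions_of(name, camera): "region" (384x512 bool, what is visible of it) and "extent" ([centre column, centre row, width, height] in pixels, round what is visible of it).
The state is a dict: "t": time; "joint_pos": joint angles; "qvel": joint speeds; "effort": joint torques, N m; "tcp_pos": TCP position; "ee_rot": TCP orientation; "wrist_force": force on the tool from outside, world axes, zero at the start; "moment": the same for the moment, N m; "grip_width": finger opening in mm.
Only numpy, scipy, OpenCV 4.12 (cv2) and the standard library are available. Lean on these libraries where they do the work, as an engineer would, in place of code of your own. Each camera call takes 0.05 s, during which the arm holds its last target.

## Task

Without lifting it, push the standing bearing housing over so that it lies flat on its plain back on the rubber mat, with its round boss upward. Then take the stepped plug gauge from the wooden block, put its thin (go) end fully into the bore until the thicker no-go step stands on the boss, and press down with about 10 N to see that the step is refused. Draw the gauge out, put it back upright and fully home in the hole it came from and let go, leaving everything else on the bench where it is.

Things in the scene. Friction and masses are not known exactly. Their poses are not given: they have to be found in the camera images.
- mat: black rubber mat fixed to the bench, 300 mm (its x) by 380 mm (its y), 6 mm thick; origin at the centre of its underside, on the bench
- casting: bearing housing, bare aluminium, 0.6 to 1 kg, first standing on end on the mat: plate 150 high, 90 wide (its y), 34 mm thick (its x); a round boss (64 mm dia., 12 proud, 32.5 mm bore) on one broad face, 4 mm pads in its corners, the back plain. Origin: centre of the end it first stands on; z along the plate, -x out of the boss side. Tips once pushed about 30 mm near the top to +x, then falls
- bore (a point): centre of the bore's mouth on the boss face of the casting, 75 mm along the plate's z and 46 mm from the plain back; the bore runs from it along the casting's +x, 46 mm deep, right through; same axes as the casting. When the casting lies on its back this point is 52 mm above the bench
- heel (a point): middle of the lower edge of the plain back of the casting (the edge over which it tips), same axes as the casting
- gauge_grip (a point): stepped plug gauge, steel, 124 mm long, 0.25 to 0.4 kg, standing nose down in the block, the taller of two plugs. From the nose: go end 30 mm dia., 38 long, 5 mm lead-in; no-go step 40 dia., 16 long; neck; handle 26 dia., 62 long. Point on its axis in the handle, 92 above the nose, 32 below the top; z up along it. In the block the step stands on the block's top
- gauge_nose (a point): the centre of the nose (lower end) of the stepped plug gauge, 92 mm below gauge_grip, same axes
- rack: wooden block fixed to the bench, 170 mm (its x) by 62 mm (its y), 50 mm high, with two upright holes of 33 mm diameter and 42 mm depth at 42 mm either side of the middle along its x, for the two plugs; it stands on the left or the right of the mat. Origin at the centre of its underside
- plain_grip (a point): the other plug in the block, not needed: shorter (87 mm), with a 22 mm nose, a thin 42 mm disc and a 20 mm handle. This point is in its handle, 27 mm above the disc's underside, on its axis
- vise: low blue machine vise, fixed, 190 by 60 mm and 60 mm high, on the other side of the mat from the block; not needed. Its screw handle sticks out about 120 mm from its middle towards its -x
- angle_iron: piece of dark angle iron, 160 mm long, lying on the bench right of the mat's far part, bystander
- wire_brush: wooden wire brush, 150 mm long, lying on the bench left of the mat's far part, bystander
- flange: steel flange ring lying flat, 84 mm diameter, 16 mm thick, between robot and mat, bystander
- parallel: ground steel bar, 120 x 30 x 40 mm, between robot and mat, bystander
Things that resemble listed ones, but are neither listed nor needed, are in the scene too. Leave any green or pink look-alike of the part that bears gauge_grip alone.

How it is judged (in metres and radians):
On the way, in this order (a step that is already met when the one before it is completed fails the run):
1. the housing lies flat on its plain back on the mat, boss up (angle between casting's own x axis and vertical above 3.08 rad and height (world z) of bore between 0.049 and 0.056 m), for 0.2 s.
2. the stepped gauge is lifted out of the block (height (world z) of gauge_nose above 0.052 m), for 0.1 s.
3. the go end is fully in the bore, square to it, with the no-go step pressed on the boss with more than 5 N (x of gauge_nose in the frame of bore above 0.0355 m and horizontal distance between gauge_nose and bore below 0.004 m and angle between the z axis of gauge_nose and the x axis of bore, either way round below 0.06 rad and contact force between gauge and casting above 5 N), for 0.1 s.
4. the gauge is drawn out of the bore and is back home in its hole (distance of gauge_nose from where it was at the start of the episode below 0.008 m and angle between gauge_nose's own z axis and vertical below 0.06 rad and height (world z) of gauge_nose below 0.016 m), for 0.2 s.
At the end, for the whole second after the job is handed in: The housing lies at rest flat (within 3.5 degrees) on its plain back on the mat, its boss up, 49 to 56 mm above the bench; the stepped gauge stands at rest, released, upright (within 3.4 degrees) in the hole it came from (nose within 8 mm of its start and below 16 mm height) (all of step 1 and all of step 4 and linear speed of each of casting, gauge below 0.02 m/s); the robot touches nothing.
It fails at once if the housing is lifted: the edge it tips over rises more than 40 mm above the bench (height (world z) of heel above 0.04 m).
It fails at once if the gauge is forced into or against the housing with more than 60 N (contact force between gauge and casting above 60 N).
It fails at once if the other plug is disturbed (moved more than 15 mm) (distance of plain_grip from where it was at the start of the episode above 0.015 m).
It fails at once if a bystander is disturbed (moved more than 20 mm) (distance of any of angle_iron, wire_brush, flange, parallel from where it was at the start of the episode above 0.02 m).
It also fails if it takes over 58 s, if anything falls off the work surface, if the arm or the gripper's body presses on something with over 40 N, if the wrist force passes 120 N, or if a joint passes its speed limit or range.

## Working session

There is one attempt and no reset: what is moved stays moved. The work goes in short steps, each a Python script; the robot and the scene stay as the last script left them, time stands still between calls to the robot, and variables do not carry over. Pictures are saved under pics/ and viewed, and the job is handed in when it is done.

```bash
ls; mkdir -p pics
cat > h.py <<'E'
from station import *
import numpy as np, cv2
def save(n,im): cv2.imwrite('pics/'+n,cv2.cvtColor(im,cv2.COLOR_RGB2BGR))
E
python3 - <<'E'
from h import *
o=get_obs();print({k:np.round(v,2) for k,v in o.items()})
for c in ['side','top','wrist']:
    save(c+'0.png',get_image(c))
    k=get_calibration(c);print(c,{a:np.round(b,3).tolist() for a,b in k.items()})
import station;print([n for n in dir(station) if not n.startswith('__')])
print(get_obs()['t'])
E
```

```text
pics
{'t': np.float64(0.0), 'joint_pos': array([59.18, 12.48, 92.53, -0.  , 75.13, -6.43]), 'qvel': array([-0.01, -0.05, -0.05,  0.07, -0.01, -0.06]), 'effort': array([ 0.000e+00, -3.968e+01, -3.039e+01, -0.000e+00,  1.000e-02,
        0.000e+00]), 'tcp_pos': array([257.71, 568.51, 229.96]), 'ee_rot': array([-1.7998e+02,  1.3000e-01,  6.5610e+01]), 'wrist_force': array([ 0.95,  0.54, -0.02]), 'moment': array([-0.02,  0.  ,  0.01]), 'grip_width': np.float64(85.51)}
side {'fx': 423.698, 'fy': 423.698, 'cx': 254.756, 'cy': 200.494, 'R': [[1.0, -0.003, 0.0], [-0.002, -0.7, -0.714], [0.002, 0.714, -0.7]], 't': [-508.617, 53.804, 1256.073]}
top {'fx': 434.283, 'fy': 434.283, 'cx': 256.426, 'cy': 197.829, 'R': [[0.006, -1.0, -0.005], [-0.993, -0.006, -0.114], [0.114, 0.006, -0.993]], 't': [-52.971, 548.626, 1176.342]}
wrist {'fx': 341.282, 'fy': 341.282, 'cx': 257.048, 'cy': 193.895, 'mount': [[1.0, 0.001, 0.001, 0.229], [-0.001, 0.951, 0.308, -79.525], [-0.001, -0.308, 0.951, -142.836], [0.0, 0.0, 0.0, 1.0]]}
['Unreachable', 'get_calibration', 'get_image', 'get_obs', 'goto', 'grasp_offset', 'grip', 'move_j', 'move_l', 'regions_of', 'sign_off', 'solve_ik', 'spot_in', 'wait']
0.15
```

View pics/side0.png

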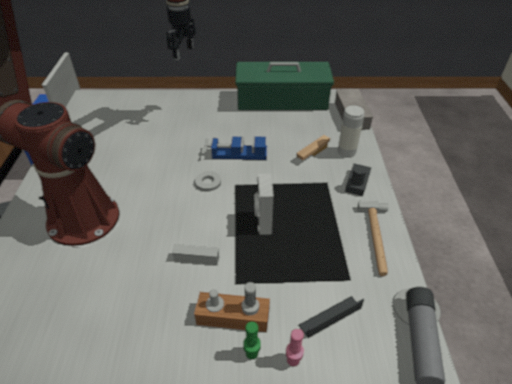

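View pics/top0.png

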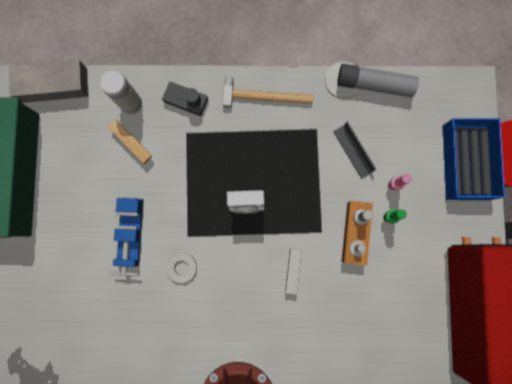

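View pics/wrist0.png

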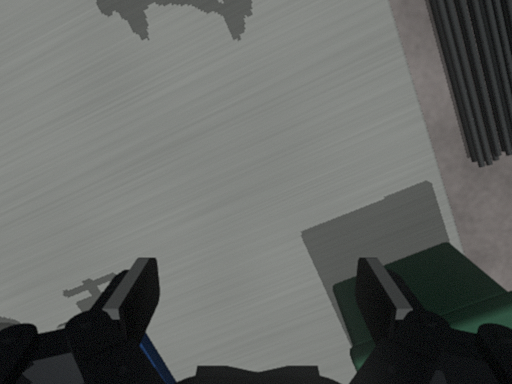

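Top view: casting at (245,202); boss side faces the robot (shadow at 247,218). Candidates for the stepped gauge are the tall plug in the block (366,215), the short plug (358,248), the green look-alike (395,216) and the pink look-alike (400,182). By the description it is the tall steel plug in the block at (366,215), which is (250,295) in the side view. I'll check crops and network results next.

Run:
```python
from h import *
a=get_image('side');b=get_image('top')
for n in ['gauge_grip','plain_grip','rack','casting','mat','flange','parallel','vise']:
    for c in ['side','top']:
        for r in regions_of(n,c)[:4]: print(n,c,round(r['score'],2),np.round(r['extent'],1), r['region'].sum())
f=lambda im,x,y,w,h:cv2.resize(im[y:y+h,x:x+w],None,fx=5,fy=5,interpolation=cv2.INTER_CUBIC)
save('cropS.png',f(a,190,270,130,100)); save('cropT.png',f(b,330,165,100,110));
save('cropC.png',np.hstack([f(a,235,160,80,90),f(b,215,175,70,90)]))
print(get_obs()['t'])
```

```text
gauge_grip side 0.85 [251.7 299.6  22.7  30.6] 470
gauge_grip side 0.83 [292.  346.7  17.3  38. ] 528
gauge_grip side 0.66 [253.2 340.6  25.2  36.9] 505
gauge_grip top 0.65 [393.7 215.8  26.   17.7] 271
gauge_grip top 0.59 [399.6 181.8  27.2  10.7] 291
gauge_grip top 0.5 [362.1 215.8  16.1   9.9] 195
plain_grip side 0.53 [216.6 300.5  18.9  20.6] 275
plain_grip top 0.75 [359.6 249.5  17.6  13.3] 182
plain_grip top 0.44 [363.1 216.1  18.    9.6] 238
plain_grip top 0.16 [356.9 149.9  40.1  54.2] 1002
rack side 0.85 [231.4 313.6  74.5  42.2] 1833
rack side 0.27 [333.5 318.   64.3  41.6] 1114
rack top 0.72 [357.  233.8  32.6  62.5] 1189
rack top 0.67 [242.9 201.9  35.6  25.3] 730
casting side 0.86 [262.9 204.1  18.7  60.1] 942
casting top 0.56 [245.2 199.9  33.   23.5] 754
mat side 0.98 [292.6 232.1 118.4 102.1] 9708
mat side 0.61 [209.2 183.8  26.6  20.7] 361
flange top 0.73 [180.9 264.7  33.7  35. ] 678
flange top 0.45 [129.8 141.   43.1  42.2] 642
parallel side 0.97 [198.4 255.   44.4  24.3] 813
parallel top 0.9 [293.2 271.9  20.2  42.7] 569
parallel top 0.21 [243.8 202.4  32.   21.3] 709
vise side 0.83 [234.3 147.3  62.   23.8] 1113
vise top 0.95 [128.9 237.8  34.7  80.1] 1926
1.05
```

View pics/cropS.png

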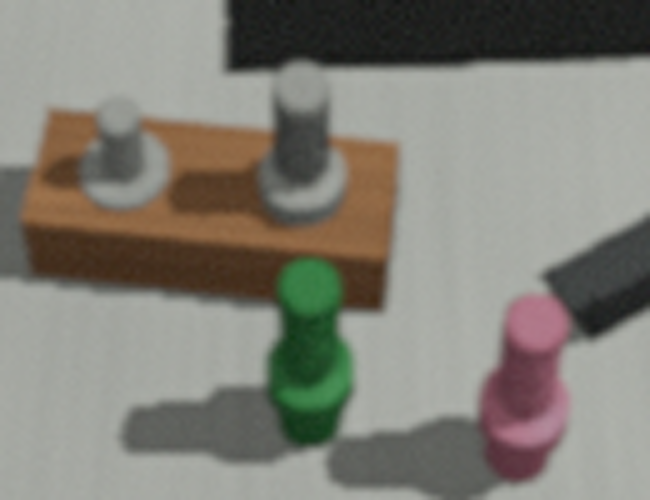

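View pics/cropT.png

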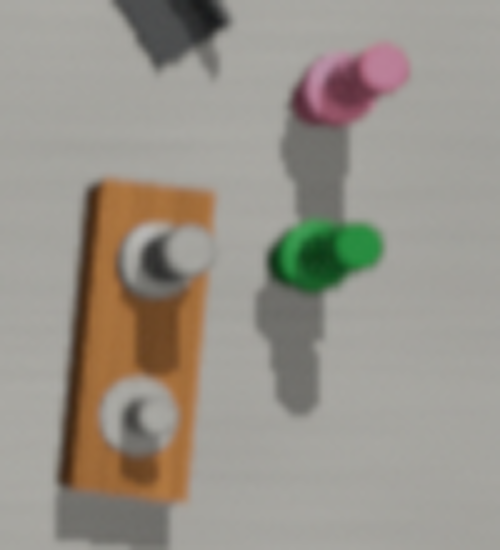

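View pics/cropC.png

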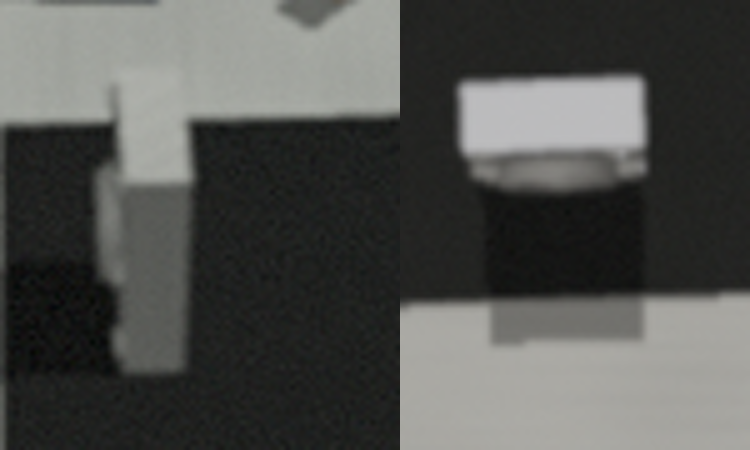

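Side crop: the tall steel stepped plug is at crop (302,87), px (250,287). The short plug is at px (213.5,292), and the green and pink ones stand outside the block. So the choice is right. Next I triangulate.

```bash
cat >> h.py <<'E'
def proj(c):
    k=get_calibration(c); K=np.array([[k['fx'],0,k['cx']],[0,k['fy'],k['cy']],[0,0,1]])
    return K@np.hstack([np.array(k['R']),np.array(k['t']).reshape(3,1)])
def projw(tcp,R):
    k=get_calibration('wrist'); K=np.array([[k['fx'],0,k['cx']],[0,k['fy'],k['cy']],[0,0,1]])
    T=np.eye(4);T[:3,:3]=R;T[:3,3]=tcp
    return K@np.linalg.inv(T@np.array(k['mount']))[:3]
def tri(Ps,ps):
    A=[]
    for P,p in zip(Ps,ps): A+= [p[0]*P[2]-P[0],p[1]*P[2]-P[1]]
    X=np.linalg.svd(np.array(A)/np.linalg.norm(A,axis=1)[:,None])[2][-1];X=X[:3]/X[3]
    e=[np.linalg.norm((P@np.r_[X,1])[:2]/(P@np.r_[X,1])[2]-p) for P,p in zip(Ps,ps)]
    return X,e
def onz(P,p,z):
    H=np.c_[P[:,0],P[:,1],P[:,2]*z+P[:,3]]; X=np.linalg.solve(H,[p[0],p[1],1]);return X[:2]/X[2]
E
python3 - <<'E'
from h import *
np.set_printoptions(precision=1,suppress=True)
S,T=proj('side'),proj('top')
s=lambda x,y,ox,oy:(np.array([x,y])/5+[ox,oy]-.4)
def t2(n,a,b,oa,ob): print(n,*tri([S,T],[s(*a,*oa),s(*b,*ob)]))
RS,RT=(190,270),(330,165)
t2('gauge top',(302,87),(187,251),RS,RT)
t2('green top',(310,288),(357,247),RS,RT)
t2('plain top',(120,116),(153,415),RS,RT)
t2('plain disc',(125,172),(138,415),RS,RT)
t2('gauge step top',(303,183),(160,262),RS,RT)
t2('rack far right(+x,+y)',(398,145),(105,180),RS,RT)
t2('rack -x+y',(51,110),(66,488),RS,RT)
t2('rack +x-y',(386,252),(214,192),RS,RT)
t2('rack -x-y',(25,222),(186,500),RS,RT)
RS,RT=(235,160),(215,175)
for n,a,b in [('-x+y',(115,72),(64,155)),('+x+y',(180,68),(60,82)),('+x-y',(192,183),(244,77)),('-x-y',(122,183),(246,150))]: t2('casting '+n,a,b,RS,RT)
print(onz(S,s(187,372,*RS),6),onz(S,s(122,374,*RS),6))
for p in [(187,131),(319,129),(321,234),(188,236)]: print('mat',onz(T,p,6))
E
```

```text
gauge top [ 496.4 -330.5  132.4] [np.float64(0.3459792111063343), np.float64(0.31036951399750645)]
green top [ 500.  -420.4  120.5] [np.float64(0.4126582152608118), np.float64(0.3406517718746947)]
plain top [ 413.7 -320.3   94.6] [np.float64(0.22953868261824603), np.float64(0.22897583774639532)]
plain disc [ 413.4 -322.4   51.1] [np.float64(0.12173053459811575), np.float64(0.11852254712978265)]
gauge step top [ 496.1 -333.9   59.9] [np.float64(0.4125048648514702), np.float64(0.3558414997175876)]
rack far right(+x,+y) [ 541.2 -307.3   49.7] [np.float64(0.26502010259093073), np.float64(0.22247272817621333)]
rack -x+y [ 374.4 -284.1   44.8] [np.float64(0.27135883284730594), np.float64(0.28227160234947507)]
rack +x-y [ 534.4 -365.6   53.5] [np.float64(0.1724457349686295), np.float64(0.13891773793013093)]
rack -x-y [ 368.6 -347.5   49.5] [np.float64(0.2724966947004078), np.float64(0.28769949249270943)]
casting -x+y [515.7  21.7 154.5] [np.float64(0.284618884917534), np.float64(0.32976782504607155)]
casting +x+y [551.9  24.2 155.2] [np.float64(0.14617414574781207), np.float64(0.16952543625214553)]
casting +x-y [555.1 -67.8 155.7] [np.float64(0.2550884735698658), np.float64(0.2750127031933316)]
casting -x-y [518.5 -68.9 156.9] [np.float64(0.3271593039063619), np.float64(0.3561799323152482)]
[557.5 -67.1] [520.5 -68.5]
mat [745.3 152.4]
mat [ 753.1 -229.2]
mat [ 450.5 -231.7]
mat [442.7 142.2]
```

Measured casting: top at 155 mm (expected 156), back edge x≈554, centre y≈-22.5, yaw≈+1.9°. Measured gauge: top at z≈132 (expected 136), axis near (496,-332). These agree with the text, so I push now, fingers closed and watching for contact.

Run:
```python
from h import *
np.set_printoptions(precision=1,suppress=True)
print('grasp_offset',grasp_offset)
O=[180,0,91.9]
grip(0)
goto([465,-24,235],O)
move_l([465,-24,145],O,speed=150)
o=get_obs();print(o['t'],o['tcp_pos'],o['ee_rot'],o['wrist_force'],o['grip_width'])
f0=o['wrist_force']
for x in range(480,530,5):
    move_l([x,-24+(x-465)*.033,145],O,speed=50)
    o=get_obs();d=o['wrist_force']-f0;print(x,o['tcp_pos'],d,round(o['t'],2))
    if d[0]<-1.5: break
save('side1.png',get_image('side'))
```

```text
grasp_offset 18.700000000000003
4.8083 [465.7 -23.9 145.7] [179.9   0.   91.9] [-0.3 -0.1 -0.4] -0.39097384636485943
480 [480.6 -23.6 145.4] [0.4 0.5 0.4] 5.26
485 [485.2 -23.3 145. ] [-0.3  0.4 -1.3] 5.51
490 [490.3 -23.2 145. ] [ 0.8 -0.5 -0.1] 5.76
495 [495.4 -23.1 145.1] [-0.3 -0.2  0.6] 6.01
500 [500.3 -22.9 145.1] [-0.  -0.4  0.1] 6.26
505 [505.3 -22.7 145.1] [ 0.9 -0.2  0.2] 6.51
510 [509.8 -22.5 144.8] [-1.5  0.5  1. ] 6.76
```

View pics/side1.png

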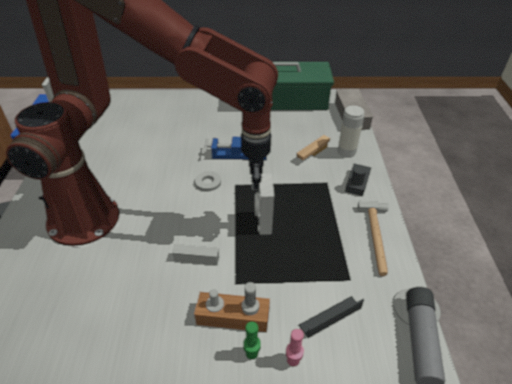

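The picture shows the fingers against the boss-side face near the top (≈(258,180)), with the casting still upright. I continue the push.

Run:
```python
from h import *
np.set_printoptions(precision=1,suppress=True)
O=[180,0,91.9]
for x in range(516,562,6):
    move_l([x,-24+(x-465)*.033,145],O,speed=50)
    o=get_obs();print(x,o['tcp_pos'],o['wrist_force'],round(o['t'],2))
wait(.5)
move_l([540,-21,230],O,speed=200)
save('side2.png',get_image('side'));save('top2.png',get_image('top'))
print(get_obs()['t'])
```

```text
516 [516.4 -22.4 145.1] [-1.8 -0.3  0.8] 7.08
522 [522.5 -22.1 145.1] [-0.1 -0.3  0. ] 7.34
528 [528.5 -21.9 145.1] [ 0.5 -0.5 -0.7] 7.61
534 [534.6 -21.7 145.1] [-0.1 -1.   0. ] 7.88
540 [540.4 -21.5 145.1] [-0.5 -0.8  0.8] 8.14
546 [546.4 -21.4 145.1] [ 0.2  0.7 -0.2] 8.41
552 [552.4 -21.2 145.1] [-0.5  0.   0.3] 8.68
558 [558.4 -20.9 145.1] [-0.1 -0.4  0.3] 8.94
10.125
```

View pics/side2.png

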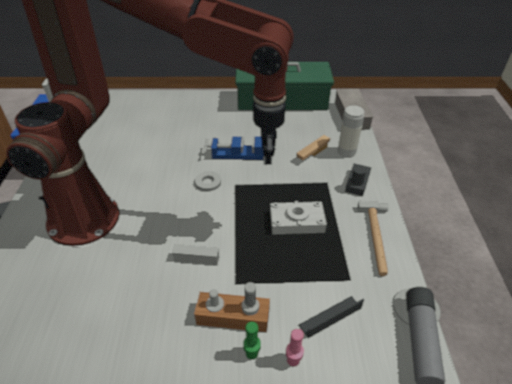

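View pics/top2.png

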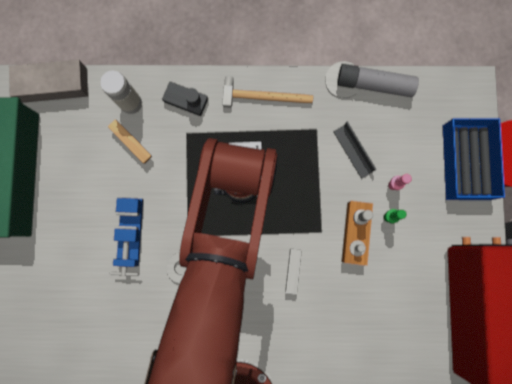

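The picture shows the housing flat on the mat, boss up, bore at side px (298,212), and nothing else moved. Now I measure the bore with the wrist camera from two opposite yaws, so that the mount bias cancels.

```bash
cat >> h.py <<'E'
from scipy.spatial.transform import Rotation as Ro
def look(name):
    o=get_obs(); im=get_image('wrist'); save(name+'.png',im)
    R=Ro.from_euler('xyz',o['ee_rot'],degrees=True).as_matrix()
    return im,projw(np.array(o['tcp_pos']),R)
E
python3 - <<'E'
from h import *
np.set_printoptions(precision=2,suppress=True)
S=proj('side'); print('bore approx',onz(S,(298,212),52))
grip(50)
Ps=[]
for i,(yaw,x) in enumerate([(90,603),(-90,653)]):
    goto([x,-20,250],[180,0,yaw]); wait(.3)
    im,P=look(f'bore{i}'); Ps.append(P)
    print([ (round(r['score'],2),np.round(r['extent'],1)) for r in spot_in('casting','wrist')[:2]])
np.save('Pbore.npy',Ps); print(get_obs()['t'])
E
```

```text
bore approx [631.37 -24.75]
[(0.62, array([258. , 181.9,  90.7, 137.7]))]
[(0.75, array([252.8, 176.6,  93.8, 138.5]))]
14.4833
```

```bash
cd pics; python3 -c "
import cv2,numpy as np
cv2.imwrite('b.png',np.vstack([np.hstack([cv2.resize(cv2.imread(f'bore{i}.png'),(400,300)) for i in (0,1)])]))"
```

```text
(no output)
```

View pics/b.png

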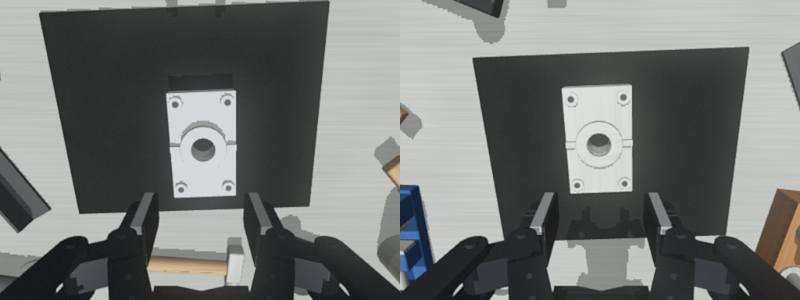

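Run:
```python
import cv2,numpy as np
c=[]
for i in (0,1):
    im=cv2.imread(f'pics/bore{i}.png'); x0,y0=(220,155)
    c.append(cv2.resize(im[y0:y0+66,x0:x0+66],None,fx=6,fy=6,interpolation=cv2.INTER_CUBIC))
cv2.imwrite('pics/bc.png',np.hstack(c))
```

```text
(no output)
```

View pics/bc.png

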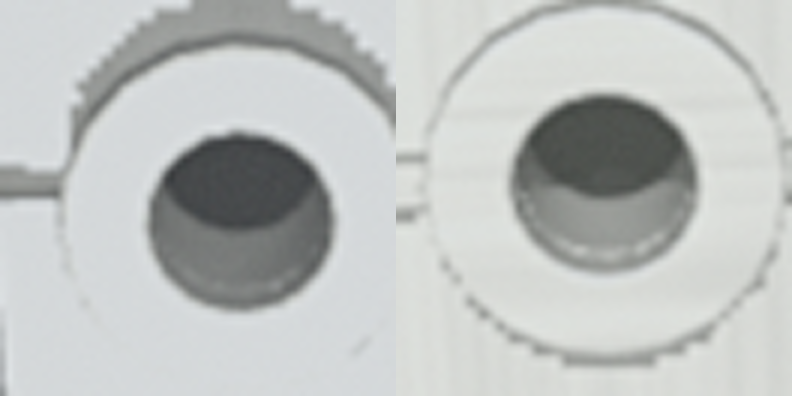

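```bash
cat >> h.py <<'E'
def darkellipse(im,cx,cy,hw,thr):
    """ellipse of the dark hole near (cx,cy): subpixel on a 6x enlargement"""
    x0,y0=int(cx)-hw,int(cy)-hw
    g=cv2.cvtColor(im,cv2.COLOR_RGB2GRAY)[y0:y0+2*hw,x0:x0+2*hw]
    g=cv2.resize(g,None,fx=6,fy=6,interpolation=cv2.INTER_CUBIC)
    m=(g<thr).astype(np.uint8)
    cs=[c for c in cv2.findContours(m,cv2.RETR_EXTERNAL,cv2.CHAIN_APPROX_NONE)[0] if cv2.pointPolygonTest(c,(hw*6.,hw*6.),False)>=0]
    h=cv2.convexHull(cs[0]); e=cv2.fitEllipse(h)
    return (np.array(e[0])+.5)/6-.5+[x0,y0], np.array(e[1])/6
E
python3 - <<'E'
from h import *
np.set_printoptions(precision=2,suppress=True)
Ps=np.load('Pbore.npy');ps=[]
for i,(c,t) in enumerate([((260,192),170),((255,185),195)]):
    im=cv2.cvtColor(cv2.imread(f'pics/bore{i}.png'),cv2.COLOR_BGR2RGB)
    p,a=darkellipse(im,*c,25,t);ps.append(p);print(p,a,onz(Ps[i],p,52))
print(tri(Ps,ps))
E
```

```text
[259.7  191.45] [30.04 31.33] [629.81 -16.13]
[254.29 185.05] [30.73 32.21] [630.9  -16.44]
(array([629.91, -16.29,  50.12]), [np.float64(0.47757469363558175), np.float64(0.41521569227713945)])
```

Both views agree on the bore at (630.3,-16.3), z≈50 triangulated against 52 expected; mean diameter ≈31 px at this range fits 32.5 mm. Now the same for the gauge.

Run:
```python
from h import *
np.set_printoptions(precision=2,suppress=True)
Ps=[]
for i,(yaw,x) in enumerate([(90,471),(-90,521)]):
    goto([x,-332,325],[180,0,yaw]); wait(.3)
    im,P=look(f'g{i}'); Ps.append(P)
    print([ (round(r['score'],2),np.round(r['extent'],1)) for r in spot_in('gauge_grip','wrist')[:4]])
    print(im.shape)
np.save('Pg.npy',Ps); print(get_obs()['t'])
c=[]
for i in (0,1):
    im=cv2.imread(f'pics/g{i}.png'); cv2.imwrite(f'pics/gs{i}.png',im)
    c.append(cv2.resize(im[150:250,207:307],None,fx=4,fy=4,interpolation=cv2.INTER_CUBIC))
cv2.imwrite('pics/gc.png',np.hstack(c))
```

```text
[(0.91, array([260.4, 177.9,  36.8,  46.7])), (0.74, array([175.4, 244.9,  44.5,  60.7]))]
(384, 512, 3)
[(0.89, array([257.8, 178.5,  35.3,  51.4])), (0.69, array([331.5, 171.2,  44.2,  46.9])), (0.65, array([350.8,  89.5,  53.3,  38.2]))]
(384, 512, 3)
21.1
```

View pics/gc.png

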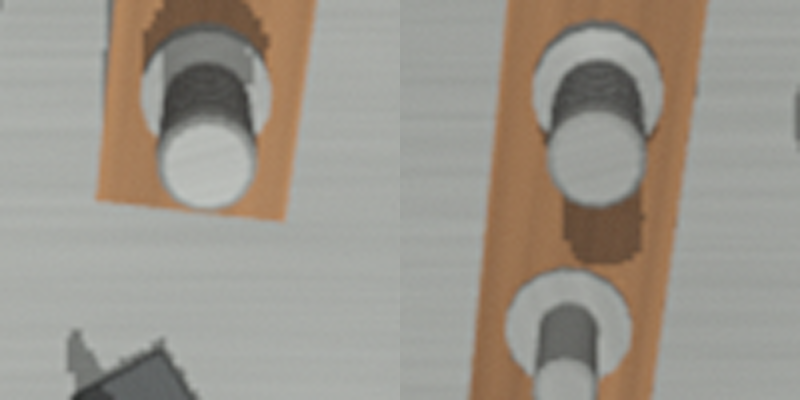

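View pics/g1.png

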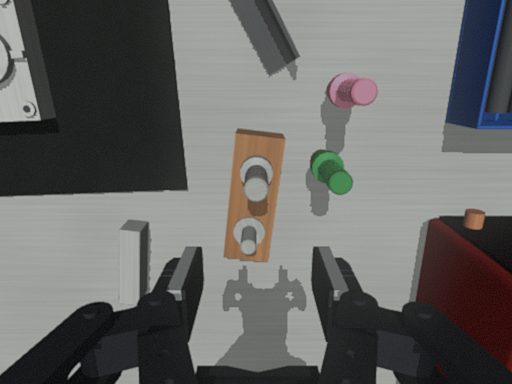

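g1 shows the stepped gauge's handle top at px (256,189). The short plug is at (249,238), green at (335,175), pink at (355,92). The gauge in the block is the right one.

Run:
```python
from h import *
np.set_printoptions(precision=2,suppress=True)
Ps=np.load('Pg.npy');ps=[np.array([208,163])/4+[207,150]-.375,np.array([197,158.5])/4+[207,150]-.375]
for z in (133,136): print(z,[onz(P,p,z) for P,p in zip(Ps,ps)])
print(tri(Ps,ps))
# step disc (top rim, z 66): g0 crop x141..272 ; g1 134..263
ps=[np.array([206.5,92])/4+[207,150]-.375,np.array([198.5,87])/4+[207,150]-.375]
for z in (66,): print(z,[onz(P,p,z) for P,p in zip(Ps,ps)])
print(tri(Ps,ps))
```

```text
133 [array([ 496.32, -329.33]), array([ 496.16, -330.15])]
136 [array([ 495.38, -329.35]), array([ 497.09, -330.16])]
(array([ 496.24, -329.74,  133.26]), [np.float64(0.3998258036268659), np.float64(0.39913262302179153)])
66 [array([ 494.7 , -329.41]), array([ 498.13, -330.31])]
(array([ 496.43, -329.83,   59.29]), [np.float64(0.36958276122257283), np.float64(0.3697025982895622)])
```

Gauge axis is (496.3,-329.8); top triangulates to 133 (136 expected), the same ≈-2 mm height offset as at the bore, so I use the nominal heights. Grasp now.

Run:
```python
from h import *
np.set_printoptions(precision=2,suppress=True)
O=[180,0,-90]
goto([496.3,-329.8,190],O)
move_l([496.3,-329.8,86],O,speed=120)
o=get_obs();print(o['t'],o['tcp_pos'],o['ee_rot'],o['wrist_force'])
grip(15,80); wait(.2)
o=get_obs();print(o['t'],o['tcp_pos'],o['ee_rot'],o['wrist_force'],o['grip_width'])
look('grasp'); save('sidegr.png',get_image('side'))
```

```text
22.725 [ 497.12 -330.47   87.13] [-179.91   -0.08  -90.  ] [-0.31 -0.85 -0.01]
23.275 [ 497.16 -330.69   87.43] [-179.89   -0.11  -90.  ] [ 0.04 -1.53  5.97] 24.28277872012387
```

View pics/grasp.png

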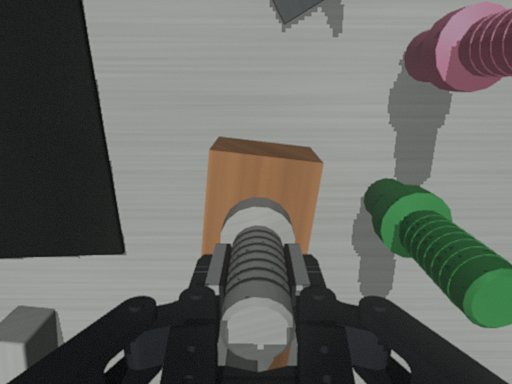

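View pics/sidegr.png

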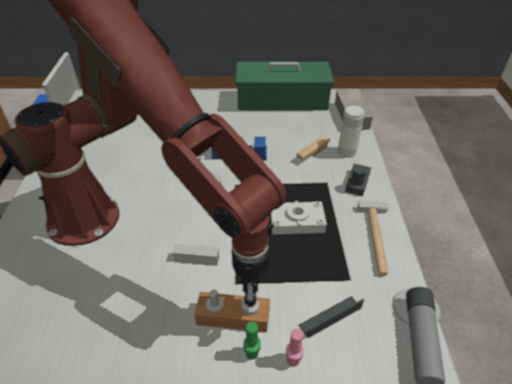

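The fingers hold the ribbed handle at px (257,270), with width 24 mm read against 26 and the step visible below. Lift and move above the bore.

Run:
```python
from h import *
np.set_printoptions(precision=2,suppress=True)
O=[180,0,-90]
move_l([496.3,-329.8,175],O,speed=120)
o=get_obs();print(o['t'],o['wrist_force'],o['grip_width'])
goto([630.3,-16.3,160],O); wait(.3)
for _ in range(4):
    o=get_obs();print(o['t'],o['tcp_pos'],o['ee_rot'],o['wrist_force'],o['grip_width']); wait(.05)
look('over'); save('sideov.png',get_image('side'))
b=cv2.imread('pics/sideov.png');a=cv2.imread('pics/over.png')
cv2.imwrite('pics/ov.png',np.hstack([cv2.resize(a,(400,300)),cv2.resize(b[130:250,220:380],(400,300),interpolation=cv2.INTER_CUBIC)]))
```

```text
24.2667 [-0.09 -0.35 -3.82] 24.528689313849735
25.8583 [630.28 -17.39 160.15] [-179.99   -0.01  -90.09] [ 0.45  0.22 -3.47] 24.338772296902327
25.9083 [630.29 -17.17 160.1 ] [-179.99   -0.    -90.07] [-0.2   0.58 -3.83] 24.25425736060945
25.9583 [630.28 -16.94 160.09] [-179.99   -0.    -90.06] [ 0.05 -0.04 -3.26] 24.436342428905302
26.0083 [630.28 -16.78 160.07] [-180.     -0.    -90.04] [ 0.42  0.67 -2.8 ] 24.571426466985145
```

View pics/ov.png

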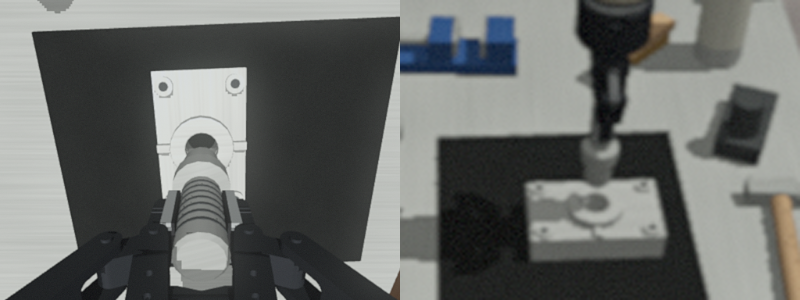

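The picture shows the gauge upright in the jaws, its nose just in front of the bore mouth (wrist px ≈(205,150) in the left half). Descending in steps with force checks.

Run:
```python
from h import *
np.set_printoptions(precision=2,suppress=True)
O=[180,0,-90]; X,Y=631.0,-16.3
move_l([X,Y,132],O,speed=80); wait(.3)
f0=np.mean([get_obs()['wrist_force'] for _ in range(8)],0);o=get_obs();print(o['t'],o['tcp_pos'],f0)
look('near');
for z in [128,125,122,119,116,112,108,104,100,96,93]:
    move_l([X,Y,z],O,speed=40)
    o=get_obs();d=o['wrist_force']-f0;print(z,o['tcp_pos'],d,o['moment'],round(o['t'],2))
    if d[2]>6 or np.hypot(d[0],d[1])>8: print('STOP');break
```

```text
26.9583 [631.47 -16.38 132.66] [-0.01  0.77 -3.97]
128 [630.52 -16.22 127.45] [0.13 0.14 0.23] [ 0.01 -0.04  0.  ] 27.26
125 [630.65 -16.27 124.53] [-0.16 -0.44  0.97] [-0.01 -0.02  0.  ] 27.51
122 [630.69 -16.26 121.59] [-0.48 -0.17  0.93] [-0.02  0.07  0.02] 27.76
119 [630.72 -16.25 118.63] [-0.6   0.01  0.67] [0.04 0.02 0.02] 28.01
116 [630.71 -16.28 115.63] [-0.96 -1.59  0.33] [ 0.06 -0.01  0.03] 28.26
112 [630.58 -16.26 111.45] [-0.72 -0.7   0.56] [ 0.05  0.   -0.01] 28.51
108 [630.6  -16.26 107.47] [ 0.24 -0.73 -0.35] [-0.02 -0.01 -0.01] 28.76
104 [630.61 -16.25 103.52] [-0.45 -0.77  0.45] [ 0.02 -0.01  0.01] 29.01
100 [630.61 -16.26  99.49] [ 0.19 -1.02  0.76] [-0.02 -0.01 -0.  ] 29.26
96 [630.61 -16.28  95.5 ] [ 0.28 -0.88  0.71] [0.05 0.03 0.03] 29.51
93 [630.75 -16.29  92.69] [ 0.1  -0.92  0.3 ] [ 0.01  0.04 -0.05] 29.76
```

View pics/near.png

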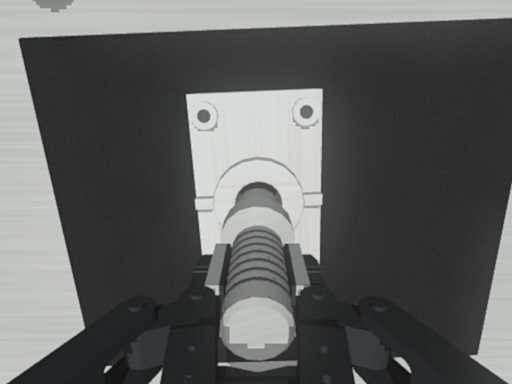

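It went in freely. Now I press down in small steps to about 10 N.

Run:
```python
from h import *
np.set_printoptions(precision=2,suppress=True)
O=[180,0,-90]; X,Y=631.0,-16.3
F=lambda:np.mean([get_obs()['wrist_force'] for _ in range(5)],0)
f0=np.array([0,0,-3.7]); z=92
while z>80:
    move_l([X,Y,z],O,speed=20); wait(.08)
    o=get_obs();d=F()-f0;print(round(z,1),o['tcp_pos'],d,round(o['t'],2))
    if d[2]>9: break
    z-= .5 if d[2]>2 else 1
wait(.5)
o=get_obs();print(o['tcp_pos'],F()-f0,o['grip_width'],o['t'],o['ee_rot'])
look('in'); save('sidein.png',get_image('side'))
b=cv2.imread('pics/sidein.png');a=cv2.imread('pics/in.png')
cv2.imwrite('pics/inn.png',np.hstack([cv2.resize(a,(400,300)),cv2.resize(b[130:250,220:380],(400,300),interpolation=cv2.INTER_CUBIC)]))
```

```text
92 [631.06 -16.3   92.07] [-0.18  0.42  0.14] 30.09
91 [630.96 -16.31  90.97] [ 0.13 -0.38  0.22] 30.43
90 [630.96 -16.25  89.93] [ 0.52 -0.79 -0.13] 30.76
89 [631.27 -16.35  89.47] [-1.24 -0.61  3.28] 31.09
88.5 [631.36 -16.33  89.45] [-2.07 -0.75  9.34] 31.43
[631.38 -16.35  89.46] [-2.57  0.04  8.44] 24.600207403381777 31.925 [-179.96   -0.01  -90.  ]
```

View pics/inn.png

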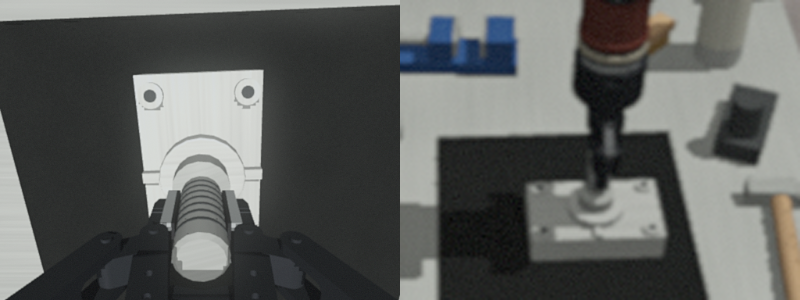

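The step stands on the boss: TCP stopped at 89.45 (predicted 89.4) with about 9 N, so the no-go step is refused. A slight further press, then withdraw and return to the hole.

Run:
```python
from h import *
np.set_printoptions(precision=2,suppress=True)
O=[180,0,-90]; X,Y=631.0,-16.3
F=lambda:np.mean([get_obs()['wrist_force'] for _ in range(5)],0)
move_l([X,Y,88.2],O,speed=20); wait(.4); o=get_obs(); print('press',F()[2]+3.7,o['tcp_pos'])
move_l([X,Y,95],O,speed=30); 
move_l([X,Y,175],O,speed=100); print(F(),get_obs()['t'])
save('side_out.png',get_image('side'))
X,Y=497.0,-330.2
goto([X,Y,175],O)
move_l([X,Y,131],O,speed=80); wait(.4)
f0=F();o=get_obs();print(o['t'],o['tcp_pos'],f0); look('hole')
for z in [127,124,121,118,115,110,105,100,95,91]:
    move_l([X,Y,z],O,speed=40)
    o=get_obs();d=o['wrist_force']-f0;print(z,o['tcp_pos'],d,round(o['t'],2))
    if d[2]>6 or np.hypot(d[0],d[1])>8: print('STOP');break
```

```text
press 10.291349649352266 [631.36 -16.38  89.41]
[ 0.42 -0.14 -3.79] 34.0
36.4417 [ 497.17 -330.4   131.44] [-0.55  0.34 -4.03]
127 [ 496.59 -329.85  126.37] [0.43 0.05 0.48] 36.74
124 [ 496.76 -330.01  123.59] [ 1.07 -0.21  0.79] 36.99
121 [ 496.79 -330.02  120.65] [ 0.17 -0.17  0.35] 37.24
118 [ 496.79 -330.02  117.65] [ 0.41 -0.35  0.38] 37.49
115 [ 496.79 -330.02  114.66] [ 0.32 -0.47  0.46] 37.74
110 [ 496.62 -329.89  109.4 ] [ 0.7  -0.17  0.3 ] 38.02
105 [ 496.67 -329.91  104.46] [ 0.98  0.01 -0.49] 38.29
100 [ 496.66 -329.91   99.47] [ 1.09  0.02 -0.61] 38.57
95 [ 496.65 -329.92   94.49] [ 1.64 -0.52  1.38] 38.84
91 [ 496.71 -329.95   90.56] [ 0.14  0.03 -0.21] 39.09
```

View pics/hole.png

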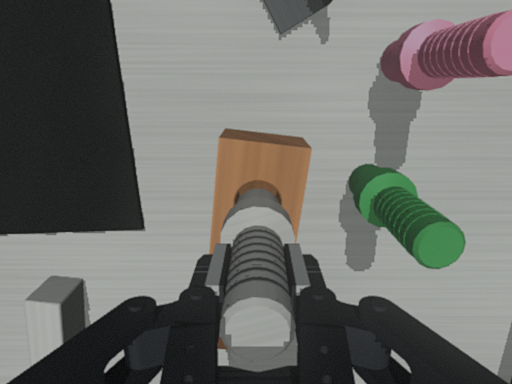

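View pics/side_out.png

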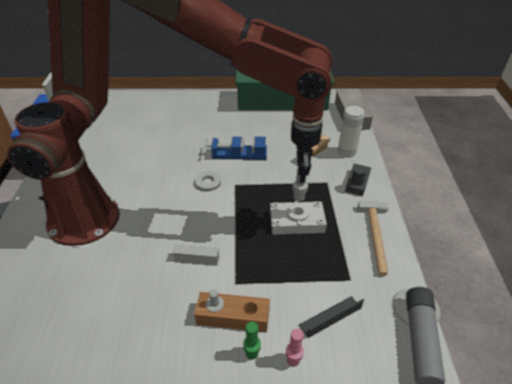

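The gauge is entering its hole with no force, and the housing stayed put with its bore still at about (298,212). Seat it, release and retreat.

Run:
```python
from h import *
np.set_printoptions(precision=2,suppress=True)
O=[180,0,-90]; X,Y=497.0,-330.2
z=89
while z>84:
    move_l([X,Y,z],O,speed=20); wait(.1)
    o=get_obs();print(z,o['tcp_pos'],o['wrist_force'],round(o['t'],2))
    if o['wrist_force'][2]+3.8>2.5: break
    z-=.7
grip(50); wait(.2)
move_l([X,Y,190],O,speed=120)
goto([521,-332,325],O); wait(.3)
im,P=look('end'); np.save('Pe.npy',P); save('end_side.png',get_image('side')); save('end_top.png',get_image('top'))
c=cv2.imread('pics/end.png')[150:250,207:307];a=cv2.imread('pics/g1.png')[150:250,207:307]
f=lambda q:cv2.resize(q,None,fx=4,fy=4,interpolation=cv2.INTER_CUBIC)
cv2.imwrite('pics/endc.png',np.hstack([f(a),f(c)])); print(get_obs()['t'],get_obs()['grip_width'])
print(P/np.load('Pg.npy')[1])
```

```text
89 [ 497.05 -330.21   89.06] [ 0.25 -0.74 -3.89] 39.44
88.3 [ 497.02 -330.18   88.32] [-0.83  0.97 -3.64] 39.79
87.6 [ 496.97 -330.22   87.59] [ 0.22 -0.09 -3.4 ] 40.14
86.89999999999999 [ 497.07 -330.27   87.42] [-1.4   1.01  2.12] 40.49
43.125 49.70553930155603
[[1.01 1.   1.   1.01]
 [1.   0.42 0.99 1.  ]
 [1.01 4.47 1.   1.  ]]
```

View pics/endc.png

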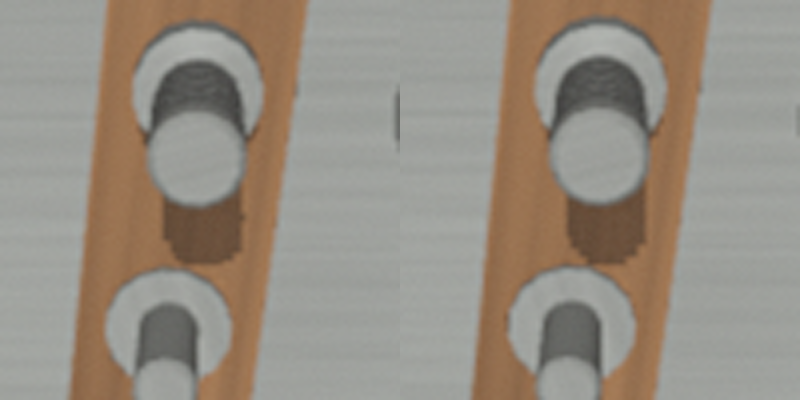

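View pics/end_side.png

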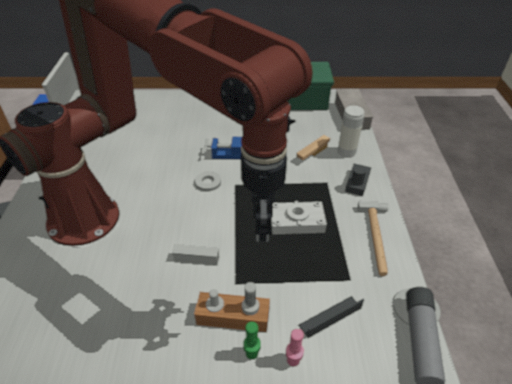

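View pics/end_top.png

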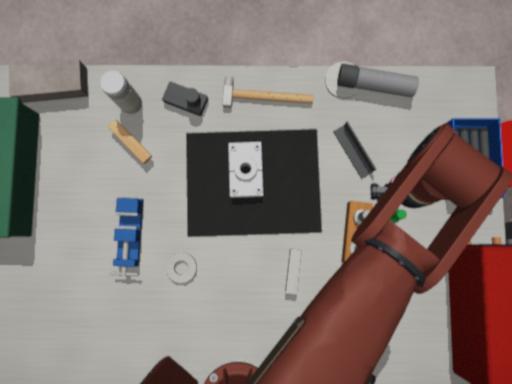

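The before and after crops match: the gauge stands home and upright at the same place, and the short plug is unchanged. The housing lies flat with its bore at top px (245,170), and the bystanders are where they were. Handing in.

```bash
python3 -c "
from station import *
print(sign_off(),get_obs()['t'])"
```

```text
the job is handed in; nothing more can be done
the job is handed in; nothing more can be done
```

The job is done and was handed in shortly after 43 s on the robot's clock, against the 58 s limit; the station gives no verdict.

- **Tipping:** I pushed the housing over with closed fingers near its top. It lies flat on its back on the mat, boss up.
- **Gauging:** The stepped gauge went into the bore without resistance. The step stopped on the boss at tool height 89.4 mm, as predicted, and held at about 10 N.
- **Return:** I drew the gauge out and put it back in its own hole. It seated at tool height 87.4 mm, the same as when I grasped it. I then released it and moved the arm clear.

**Last checks:** In the final pictures the gauge and the short plug look the same as before, to within about a millimetre. The housing is flat, the bystanders have not visibly moved, and the robot touches nothing.

**Disagreements:**
- The wrist camera put the tops I measured 2–3 mm below the stated heights, and the step's top rim about 7 mm below. I used the stated heights, and the contact heights agreed with them.
- A rough side-camera reading of the bore was about 8 mm off in y from the wrist-camera value. The free insertion bore out the wrist value.

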